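Hang the headset on its holder

TASK

Put the headset away: pick it up from the desk, stand its head band arch-up, and hang it over the holder's horizontal bar with one ear cup on each side, the band square across the bar and the cups hanging straight down. The bar may be clamped at any height on its post, so lower the headset gently until you feel the bar carry it before letting go, neither dropping it nor pressing it down hard. Do not knock the holder, and leave the other things on the desk where they are.

Things in the scene. Friction and masses are not known exactly. Their poses are not given: they have to be found in the camera images.
- headset: Headset, 0.2 kg, lying on its side: rigid grey U-shaped band (U level), two black ear cups, a black box on the band's middle, towards the robot. Origin: centre of the box, 32 mm above the desk. +x from the box to the cups (must point down when hung), y cup to cup, z square to the U. The box, 32 (x) x 34 (y) x 24 (z) mm, stands out from the band: grip it across its 34 mm.
- headset_seat (a point): Middle of the band's inside face, which rests on the bar: 21 mm from the headset's origin along +x. The band is 5 mm thick, 22 mm wide (z); its outer face is at x = 16 mm at the box, 20 mm at y = +-35, 35 mm at y = +-54. Gripped with the tool pointing 45 degrees down towards the cups, half a turn about the tool's own axis brings the U from level to upright.
- headset_cup (a point): Centre of one ear cup, at x = 104, y = 69 mm in the headset's frame; the other is at y = -69. Cups are rounded squares from x = 74 to 134 mm, |y| = 56 to 82 mm, z = +-32 mm.
- holder: Headset holder, fixed: steel foot 190x100x10 mm (x = -65 to 125 mm), 18 mm square post at x = 85 mm, on it a black 34 mm clamp with a level round steel bar, 16 mm thick, above the x axis (y = 0), running towards the robot to a free end with a 22 mm ball at x = -75 mm. Origin: on the desk below the bar's middle; x along the bar, away from the robot; z up.
- holder_post_top (a point): Top of the holder's post, 276 mm above the desk. The bar is clamped lower on the post, at a height that differs each time and is not measured: the bar's upper side lies somewhere from 188 to 233 mm above the desk.
- dust_blower: Bystander, leave it alone: red rubber dust blower bulb standing upright, 56x56x112 mm; origin under its centre.
- timer: Bystander, leave it alone: small white desk timer, 66x70x18 mm; origin under its centre.
- pen: Bystander, leave it alone: black and white marker pen lying flat, 135 mm long; origin under its centre.
- desk_mouse: Bystander, leave it alone: black computer mouse, 110x60x35 mm; origin under its centre.
- eyepiece: Bystander, leave it alone: black microscope eyepiece standing upright, 42x42x53 mm; origin under its centre.
- petri: Bystander, leave it alone: petri dish with tan contents, 55 mm wide, 12 mm high; origin under its centre.

How it is judged:
By the outcome, as a careful person would: the job done as asked, in the order asked, and still so for the second after the job is handed in, with the robot touching nothing.
It also fails if it takes over 64 s, if anything falls off the work surface, if the arm or the gripper's body presses on something with over 40 N, if the wrist force passes 120 N, or if a joint passes its speed limit or range.

ROBOT

A 6-joint arm with a two-finger parallel gripper is mounted at the origin on a cart in front of the work surface, level with it; the furniture and walls round the work are solid. World frame = base frame: x ahead of the robot, y to its left, z up, the work surface at z = 0. Lengths are in mm, angles in rad, forces in N, time in s.
With the tool pointing down it reaches from about 400 to 925 mm from the base axis. Payload 12.5 kg.
Tool frame: the origin (TCP) lies between the finger pads, 19 mm behind the fingertips; this is the grasp point; z points along the fingers, y is the line along which they close (so a half turn about z gives the same grasp; the last joint's range is limited). The gripper opens to 95 mm and grips with 3 to 60 N. Pads are 20 mm wide; open, the fingers measure 119 mm over their backs; the gripper's body (75 mm by 180 mm) begins 59 mm behind the grasp point.
Start: joints at [1.139, 0.491, 1.559, -0, 1.092, -0.106], TCP at [200.025, 592.144, 233.461] pointing down, gripper open.
Joint ranges: [-3.1, 3.1], [-0.84, 2.19], [0.05, 2.79], [-1.13, 4.28], [0.06, 2.93], [-2.69, 2.69]. Speed limits (rad/s): [2.22, 2.22, 2.79, 3.14, 3.14, 3.14].

INTERFACE

Orientations are given as [roll, pitch, yaw] about the fixed x, y, z axes, in that order (R = Rz(yaw) Ry(pitch) Rx(roll)).
In Python, from cell import env gives the robot as it stands.
- The arm moves only by the tool carry_out, never from a script. Its argument "series" is a list of rows, each a list of 4 numbers: the shift along the world's x, y, z normalised to -1 to 1, where 1 is 5 cm, then the turn about the world's z normalised to -1 to 1, where 1 is 6 degrees. In form: [[x, y, z, turn], ...]. A call has exactly 5 rows; each row shifts and turns the commanded pose from where the row before left it; what a row does not reach is not made up. A row lasts 1/10 s, in which the tool goes at most 50 mm and 8.59 degrees, less where a joint would pass 70% of its speed; a pose out of reach is approached as far as the arm can. A call with a number of a shift or a turn outside -1 to 1 is refused whole. A call with a gripper value outside its range is refused whole. "fingers" is the closure, from -1 (fully open) to 1 (shut), set as the call begins (left out, the last holds). The fingers move at their own pace and stop on an object; the grip force is fixed at half the most. Time passes only in rows, so rows that do not move let the fingers close, or fill a call up. It gives the time, the measured TCP pose, the force, the opening and the grip force at its end, in the units of the state.
- env.state(): the state, without advancing time (a new reading comes with each control period).
- env.read_camera(name): name is "side" or "top"; returns the picture (400x640x3 uint8, red, green, blue); there is no depth.
- env.calibration(name): a dict with "K" (3x3 intrinsics, pixels), "dist" ([k1, k2, p1, p2, k3] as OpenCV has them; the pictures are not rectified), "pose" (4x4, takes a point from camera to world coordinates). Camera axes: x right, y down, z forward; pixel columns grow to the right and rows downward; lengths in mm; the calibration is good to about 2 mm. A picture is of the moment at which its call begins. calibration takes no time and is no camera call.
- env.job_done(): hands the job in; it is judged then, once.
Trained networks look in the newest picture that a camera, given by its name, has taken for a name from the list of things; names that differ only in an ending like _2 or _b are one class to them, and where a whole thing is asked for, a point or a joint stands for the part that bears it (a point fixed in the world has none). Each returns a list of dicts, best first, with "conf" (0 to 1); they miss things now and then, are a little off and sometimes report something else, mostly with a low value. They report only what shows in the picture. A call takes as long as a camera call.
- env.look_for(camera, label): "position" ([row, column] as shares, 0 to 1, of the picture: columns of its width, rows of its height, amid what is visible of it).
The state is a dict: "t": time; "joints": joint angles; "qvel": joint speeds; "tau": joint torques, N m; "eef_pos": TCP position; "tcp_rot": TCP orientation; "ft_force": force on the tool from outside, world axes, zero at the start; "moment": the same for the moment, N m; "opening": opening from 0.0 (shut) to 1.0 (fully open); "grip_force": force on a finger pad.
Only numpy, scipy, OpenCV 4.12 (cv2) and the standard library are available. Lean on these libraries where they do the work, as an engineer would, in place of code of your own. Each camera call takes 0.05 s, during which the arm holds its last target. There are 200 camera calls.

## Working session

There is one attempt and no reset: what is moved stays moved. The work goes in short steps, Python scripts to look and compute and a tool call to move; the robot and the scene stay as the last step left them, time stands still between calls to the robot, and variables do not carry over. Pictures are saved under pics/ and viewed, at most 10 in all, crops included, and the job is handed in when it is done.

Besides the shell and the picture viewer there is one more tool, called after "Call:" as a command line: name --pt "numbers of a row" for each row, then --argument value for the rest. carry_out: Moves the arm, as the interface text tells. Its arguments: {"type":"object","properties":{"series":{"type":"array","items":{"type":"array","items":{"type":"number","minimum":-1,"maximum":1}}},"fingers":{"type":"number"}},"required":["series"]}

```bash
mkdir -p pics; ls; cat > h.py <<'E'
from cell import env
import numpy as np, cv2
def ray(cam,px):
    c=env.calibration(cam);K=np.array(c["K"]);P=np.array(c["pose"])
    u=cv2.undistortPoints(np.array([[px]],float),K,np.array(c["dist"]))[0,0]
    d=P[:3,:3]@np.array([u[0],u[1],1]);return P[:3,3],d/np.linalg.norm(d)
def atz(cam,px,z):
    o,d=ray(cam,px);return o+d*(z-o[2])/d[2]
def tri(a,b):
    (o1,d1),(o2,d2)=ray("top",a),ray("side",b)
    s=np.linalg.lstsq(np.c_[d1,-d2],o2-o1,rcond=None)[0]
    p,q=o1+s[0]*d1,o2+s[1]*d2;return (p+q)/2,np.linalg.norm(p-q)
def proj(cam,X):
    c=env.calibration(cam);T=np.linalg.inv(np.array(c["pose"]))
    return cv2.projectPoints(np.array(X,float).reshape(-1,1,3),cv2.Rodrigues(T[:3,:3])[0],T[:3,3],np.array(c["K"]),np.array(c["dist"]))[0][:,0]
def snap(cam,n):
    im=env.read_camera(cam);cv2.imwrite(f"pics/{n}.png",im[...,::-1]);return im
E
python3 - <<'E'
from h import *
s=env.state();print({k:np.round(v,3) for k,v in s.items()})
a=snap("top","a");b=snap("side","b")
cv2.imwrite("pics/ab.png",cv2.resize(np.vstack([a,b]),(480*1,600))[...,::-1])
for c in("top","side"):
    print(c,np.round(np.array(env.calibration(c)["pose"])[:3,3]))
    for n in("headset","headset_seat","headset_cup","holder","holder_post_top"):
        print(n,[(round(d["conf"],2),np.round([d["position"][1]*640,d["position"][0]*400],1)) for d in env.look_for(c,n)[:3]])
E
```

```text
pics
{'t': np.float64(0.0), 'joints': array([ 1.139,  0.492,  1.559, -0.   ,  1.092, -0.106]), 'qvel': array([-0.   ,  0.   , -0.   ,  0.001, -0.   , -0.   ]), 'tau': array([ 0.0000e+00, -6.1266e+01, -2.5818e+01,  6.9000e-02,  4.8000e-02,
       -0.0000e+00]), 'eef_pos': array([199.905, 591.923, 232.864]), 'tcp_rot': array([-3.14 , -0.   ,  2.816]), 'ft_force': array([-0.448,  0.69 ,  0.232]), 'moment': array([-0.018, -0.002, -0.015]), 'grip_force': np.float64(0.0), 'opening': np.float64(1.002)}
top [ 400.   96. 1258.]
headset [(0.92, array([420.1, 204. ]))]
headset_seat [(0.57, array([422.7, 208.9]))]
headset_cup [(0.91, array([423.2, 204.2])), (0.35, array([203.2, 261.2]))]
holder [(0.65, array([282.4, 226.3]))]
holder_post_top [(0.6, array([285.7, 227.2]))]
side [ 410. 1193.  994.]
headset [(0.81, array([337.6, 189.9]))]
headset_seat [(0.91, array([335.4, 181.8]))]
headset_cup [(0.75, array([335.4, 188.1]))]
holder [(0.69, array([332. , 250.5]))]
holder_post_top [(0.67, array([332.6, 252.2]))]
```

View pics/a.png

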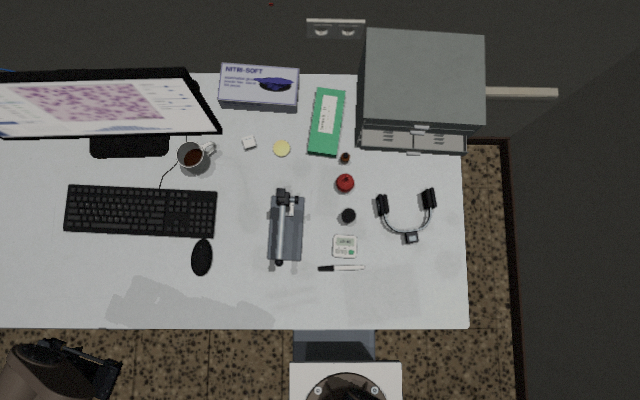

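View pics/b.png

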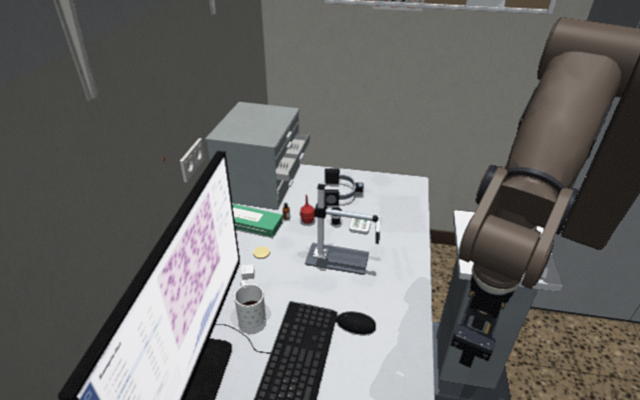

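```bash
python3 - <<'E'
from h import *
a=cv2.imread("pics/a.png");b=cv2.imread("pics/b.png")
c1=cv2.resize(a[175:275,360:460],(500,500),interpolation=3)
c2=cv2.resize(a[175:275,255:315],(300,500),interpolation=3)
cv2.imwrite("pics/c.png",np.hstack([c1,c2]))
cv2.imwrite("pics/d.png",cv2.resize(b[155:285,295:395],(461,600),interpolation=3))
for c in("top",):
    for n in("dust_blower","eyepiece","timer"):
        for d in env.look_for(c,n)[:1]: print(n,np.round(atz(c,[d["position"][1]*640,d["position"][0]*400],30)))
E
```

```text
dust_blower [667.  -4.  30.]
eyepiece [442. 401.  30.]
timer [482.  18.  30.]
```

View pics/c.png

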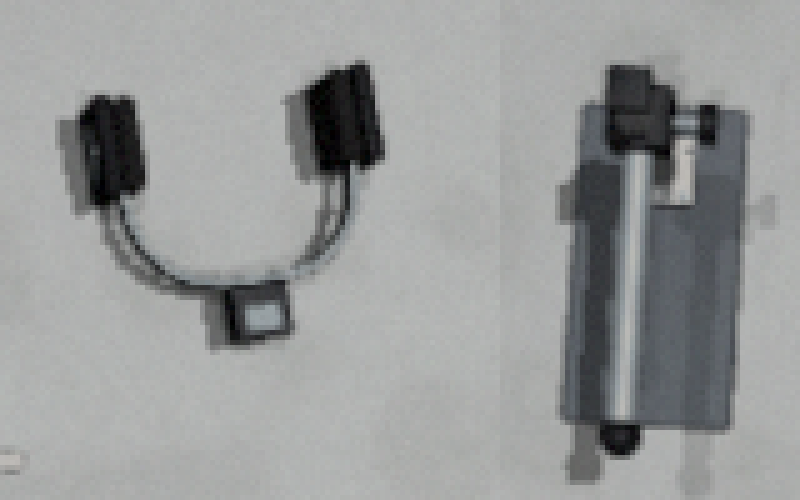

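View pics/d.png

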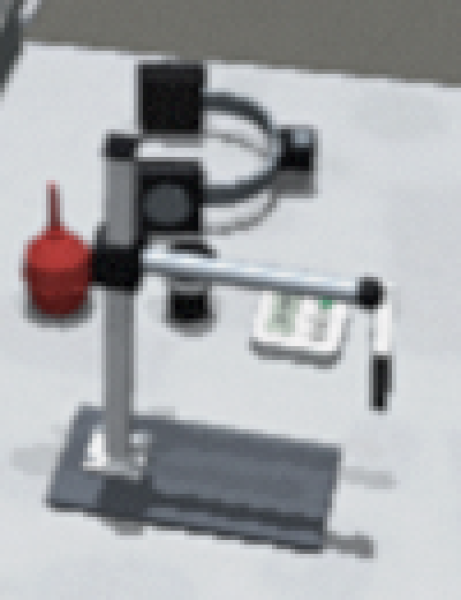

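```bash
python3 - <<'E'
from h import *
T=lambda x,y:[360+x/5,175+y/5]
B=lambda x,y:[255+(x-500)/5,175+y/5]
S=lambda x,y:[295+x/4.61,155+y/4.615]
r=lambda v:np.round(v,1)
print("box tri",[r(v) for v in tri(T(262,314),S(297,147))])
print("box z44",r(atz("top",T(266,316),44)), "side z32",r(atz("side",S(297,150),32)))
L=atz("top",T(126,148),64);R=atz("top",T(357,116),64);print("cups",r(L),r(R),r(L-R),np.degrees(np.arctan2(*(L-R)[[0,1]])), "mid",r((L+R)/2))
ball,e=tri(B(621,438),S(369,291));print("ball",r(ball),r(e))
pt,e=tri(B(629,88),S(121,142));print("post top",r(pt),r(e), r(atz("top",B(629,88),276)),r(atz("side",S(121,142),276)))
z=ball[2]
n=atz("top",B(637,155),z);print("bar near clamp",r(n),"dir deg",np.degrees(np.arctan2((n-ball)[1],(n-ball)[0])), "side",r(atz("side",S(145,257),z)))
# foot corners z=10
c=[atz("top",B(*p),10) for p in[(582,105),(748,112),(730,428),(562,420)]];print(r(np.array(c)))
E
```

```text
box tri [array([ 502. , -194.9,   30.7]), np.float64(0.3)]
box z44 [ 499.9 -194.    44. ] side z32 [ 501.2 -188.7   32. ]
cups [ 593.9 -112.1   64. ] [ 613.2 -245.9   64. ] [-19.3 133.8   0. ] -8.20768521130369 mid [ 603.6 -179.    64. ]
ball [426.  177.7 186.3] 0.5
post top [586.5 170.2 273.7] 1.3 [586.7 170.1 276. ] [585.3 173.7 276. ]
bar near clamp [569.1 172.2 186.3] dir deg -2.2271076004700574 side [569.4 170.2 186.3]
[[626.9 217.9  10. ]
 [623.2 119.1  10. ]
 [436.5 128.   10. ]
 [440.8 225.6  10. ]]
```

Call:
carry_out --pt "0.5 -0.5 0.5 0.9" --pt "0.5 -0.5 0.5 0.9" --pt "0.5 -0.5 0.5 0.9" --pt "0.5 -0.5 0.5 0.9" --pt "0.5 -0.5 0.5 0.9" --fingers -1

```text
t: 1.25
eef_pos: [325.8, 466.0, 359.6]
tcp_rot: [3.141, 0.0, -2.992]
ft_force: [0.2, 0.3, 0.2]
opening: 1.0
grip_force: 0.0
```

Call:
carry_out --pt "0.3 -0.9 0 0" --pt "0.3 -0.9 0 0" --pt "0.3 -0.9 0 0" --pt "0.3 -0.9 0 0" --pt "0.3 -0.9 0 0"

```text
t: 1.75
eef_pos: [400.1, 240.3, 358.7]
tcp_rot: [3.141, 0.001, -2.996]
ft_force: [1.3, 0.5, -0.0]
opening: 1.0
grip_force: 0.0
```

Call:
carry_out --pt "0.3 -0.9 0 0" --pt "0.3 -0.9 0 0" --pt "0.3 -0.9 0 0" --pt "0.3 -0.9 0 0" --pt "0.3 -0.9 0 0"

```text
t: 2.25
eef_pos: [475.2, 15.2, 358.8]
tcp_rot: [3.142, 0.001, -2.996]
ft_force: [0.5, 0.3, 0.5]
opening: 0.999
grip_force: 0.0
```

Call:
carry_out --pt "0.07 -0.84 -0.4 0" --pt "0.07 -0.84 -0.4 0" --pt "0.07 -0.84 -0.4 0" --pt "0.07 -0.84 -0.4 0" --pt "0.07 -0.84 -0.4 0"

```text
t: 2.75
eef_pos: [492.4, -194.7, 257.8]
tcp_rot: [-3.141, 0.0, -2.996]
ft_force: [0.6, -1.0, 0.6]
opening: 0.997
grip_force: 0.0
```

Call:
carry_out --pt "0 0 -0.8 0" --pt "0 0 -0.8 0" --pt "0 0 -0.6 0" --pt "0 0 -0.4 0" --pt "0 0 0 0"

```text
t: 3.25
eef_pos: [491.6, -192.4, 126.3]
tcp_rot: [3.139, -0.003, -2.996]
ft_force: [0.1, -0.3, 0.2]
opening: 1.001
grip_force: 0.0
```

```bash
python3 - <<'E'
from h import *
s=env.state();print(s["eef_pos"],s["joints"])
im=snap("top","e0");b=env.read_camera("side")
def mark(cam,im):
    a=np.radians(8.3);R=np.array([[np.cos(a),-np.sin(a)],[np.sin(a),np.cos(a)]])
    pts=[]
    for x,y,z in[(0,0,44),(-16,-17,44),(-16,17,44),(16,17,44),(16,-17,44),(74,56,64),(134,56,64),(134,82,64),(74,82,64),(74,-56,64),(134,-56,64),(134,-82,64),(74,-82,64)]:
        pts.append([*(R@[x,y]+[500.7,-193.8]),z])
    return proj(cam,pts)
def crop(cam,im,x,y,k):
    c=cv2.resize(im[y:y+100,x:x+100],None,fx=k,fy=k,interpolation=3)[...,::-1].copy()
    for p in mark(cam,im): cv2.circle(c,tuple(int(v) for v in (p-[x,y]+.5)*k),2,(0,0,255),-1)
    return c
cv2.imwrite("pics/e.png",np.hstack([crop("top",im,360,175,4),crop("side",b,290,135,4)]))
E
```

```text
[ 491.57932522 -192.4489729   126.2876872 ] [-4.98361461e-01  4.97674883e-01  1.90552810e+00  1.61732476e-04
  7.42823863e-01 -2.21447604e+00]
```

View pics/e.png

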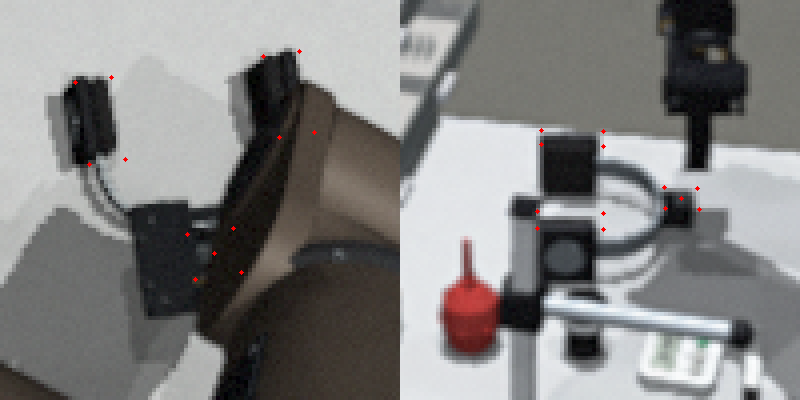

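Call:
carry_out --pt "0.04 -0.02 -0.6 0" --pt "0 0 -0.6 0" --pt "0 0 -0.4 0" --pt "0 0 -0.28 0" --pt "0 0 0 0"

```text
t: 3.85
eef_pos: [494.7, -193.9, 34.4]
tcp_rot: [3.141, -0.0, -2.996]
ft_force: [-1.1, 0.9, 0.1]
opening: 0.998
grip_force: 0.0
```

Call:
carry_out --pt "0 0 0 0" --pt "0 0 0 0" --pt "0 0 0 0" --pt "0 0 0 0" --pt "0 0 0 0" --fingers 0.27

```text
t: 4.35
eef_pos: [494.6, -193.9, 34.8]
tcp_rot: [-3.141, 0.0, -2.996]
ft_force: [0.7, 0.2, 0.2]
opening: 0.637
grip_force: 0.0
```

Call:
carry_out --pt "-0.02 0 -0.05 0" --pt "0 0 0 0" --pt "0 0 0 0" --pt "0 0 0 0" --pt "0 0 0 0" --fingers 0.31

```text
t: 4.85
eef_pos: [493.5, -193.8, 31.9]
tcp_rot: [3.141, -0.0, -2.996]
ft_force: [0.2, 0.5, -0.8]
opening: 0.357
grip_force: 30.0
```

Call:
carry_out --pt "0 0 0 0" --pt "0 0 0 0" --pt "0 0 0 0" --pt "0 0 0 0" --pt "0 0 0 0"

```text
t: 5.35
eef_pos: [493.5, -193.8, 32.0]
tcp_rot: [3.141, -0.0, -2.996]
ft_force: [-0.2, 0.4, -1.0]
opening: 0.357
grip_force: 30.0
```

Call:
carry_out --pt "0 0 0.5 0" --pt "0 0 0.8 0" --pt "0 0 0.8 0" --pt "0 0 0.8 0" --pt "0 0 0.3 0"

```text
t: 5.85
eef_pos: [494.3, -194.3, 195.6]
tcp_rot: [-3.139, 0.004, -2.996]
ft_force: [0.6, -0.4, -1.8]
opening: 0.357
grip_force: 30.0
```

Call:
carry_out --pt "0 0 0 0" --pt "0 0 0 0" --pt "0 0 0 0" --pt "0 0 0 0" --pt "0 0 0 0"

```text
t: 6.35
eef_pos: [493.3, -193.8, 191.1]
tcp_rot: [3.141, -0.001, -2.996]
ft_force: [-0.7, 0.8, -1.7]
opening: 0.353
grip_force: 30.0
```

```bash
python3 - <<'E'
from h import *
s=env.state();print(s["eef_pos"],s["moment"],s["ft_force"])
im=snap("top","f0");b=env.read_camera("side")
cv2.imwrite("pics/f.png",np.hstack([cv2.resize(im[150:280,340:470],(400,400)),cv2.resize(b[80:210,280:410],(400,400))])[...,::-1])
E
```

```text
[ 493.34836874 -193.7910525   191.06120406] [0.01414629 0.18448425 0.04940772] [-0.71936619  0.84849323 -1.66914288]
```

View pics/f.png

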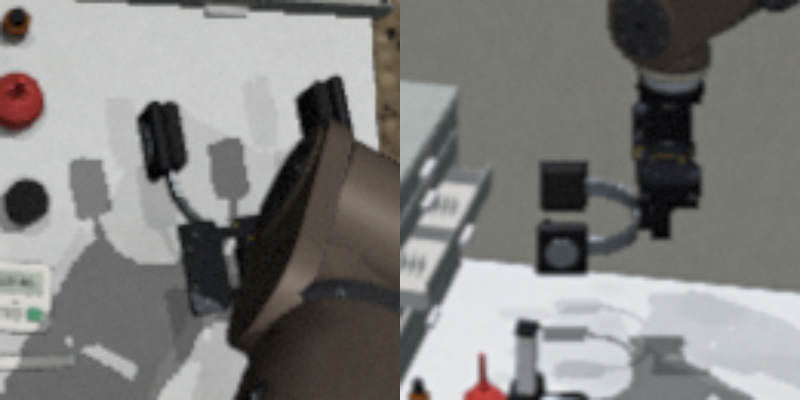

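Call:
carry_out --pt "0 0 -0.6 0" --pt "0 0 -0.6 0" --pt "0 0 -0.5 0" --pt "0 0 -0.3 0" --pt "0 0 0 0" --fingers 0.295

```text
t: 6.95
eef_pos: [492.7, -193.5, 90.1]
tcp_rot: [3.139, -0.003, -2.996]
ft_force: [0.5, -0.8, -2.2]
opening: 0.355
grip_force: 27.4
```

Call:
carry_out --pt "0 0 0 0" --pt "0 0 0 0" --pt "0 0 0 0" --pt "0 0 0 0" --pt "0 0 0 0" --fingers 0.29

```text
t: 7.45
eef_pos: [493.6, -193.9, 92.4]
tcp_rot: [-3.141, 0.001, -2.996]
ft_force: [-0.4, 0.5, -1.1]
opening: 0.357
grip_force: 14.2
```

Call:
carry_out --pt "0 0 0 0" --pt "0 0 0 0" --pt "0 0 0 0" --pt "0 0 0 0" --pt "0 0 0 0" --fingers 0.288

```text
t: 7.95
eef_pos: [493.5, -193.9, 92.1]
tcp_rot: [-3.142, 0.0, -2.996]
ft_force: [-0.4, 0.6, 1.9]
opening: 0.357
grip_force: 8.6
```

```bash
python3 - <<'E'
from h import *
s=env.state();print(s["eef_pos"],s["moment"],s["ft_force"],s["grip_force"])
for i in range(2):
  env.read_camera("side");print([np.round(np.array(d["position"])[::-1]*[640,400],1) for d in env.look_for("side","headset_cup")],[np.round(np.array(d["position"])[::-1]*[640,400],1) for d in env.look_for("side","headset")])
E
```

```text
[ 493.54697836 -193.91759121   92.05330066] [-0.04770102  0.15859448 -0.0218932 ] [-0.39378378  0.60992745  1.93256289] 8.594736903905869
[] [array([337.3, 181.9])]
[array([338.5, 179.8])] [array([336.3, 180.3])]
```

```bash
python3 - <<'E'
from h import *
b=env.read_camera("side")
for i in range(3):
  env.read_camera("top");s=env.state();print(np.round(s["moment"],2),np.round(s["ft_force"],1),s["grip_force"])
cv2.imwrite("pics/g.png",cv2.resize(b[120:220,290:390],(500,500),interpolation=3)[...,::-1])
E
```

```text
[-0.11  0.17 -0.01] [-1.3 -1.1  1.8] 8.586406409740448
[-0.14  0.15 -0.  ] [-1.3 -1.   1.6] 8.585911989212036
[-0.19  0.21  0.  ] [-1.8 -1.4  2.1] 8.584290146827698
```

View pics/g.png

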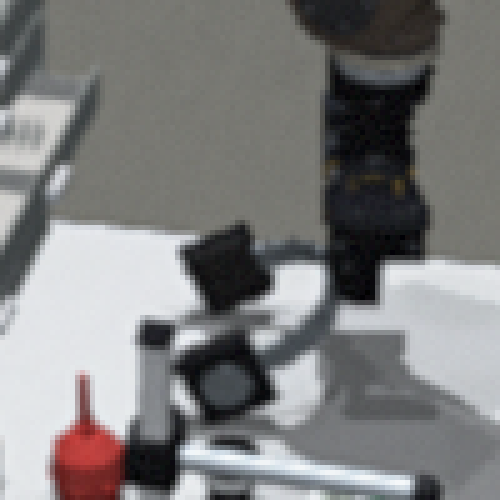

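Call:
carry_out --pt "0 0 0.2 0" --pt "0 0 0.2 0" --pt "0 0 0.2 0" --pt "0 0 0.2 0" --pt "0 0 0.2 0"

```text
t: 8.95
eef_pos: [493.5, -193.8, 143.1]
tcp_rot: [-3.141, 0.0, -2.996]
ft_force: [0.3, -0.3, -1.5]
opening: 0.354
grip_force: 8.7
```

Call:
carry_out --pt "0 0 0 0" --pt "0 0 0 0" --pt "0 0 0 0" --pt "0 0 0 0" --pt "0 0 0 0"

```text
t: 9.45
eef_pos: [493.4, -193.8, 141.6]
tcp_rot: [3.141, -0.001, -2.996]
ft_force: [0.1, -0.4, -0.9]
opening: 0.357
grip_force: 8.7
```

```bash
python3 - <<'E'
from h import *
b=env.read_camera("side")
for i in range(3):
  env.read_camera("top");s=env.state();print(np.round(s["moment"],2),np.round(s["ft_force"],1),s["grip_force"])
cv2.imwrite("pics/h.png",cv2.resize(b[120:220,290:390],(500,500),interpolation=3)[...,::-1])
E
```

```text
[0.05 0.09 0.02] [ 0.2  0.5 -1.2] 8.696820437908173
[-0.02  0.05  0.01] [-0.2 -0.4 -1.3] 8.69693174958229
[-0.02  0.06  0.  ] [-1.  -0.1 -1.3] 8.696850836277008
```

View pics/h.png

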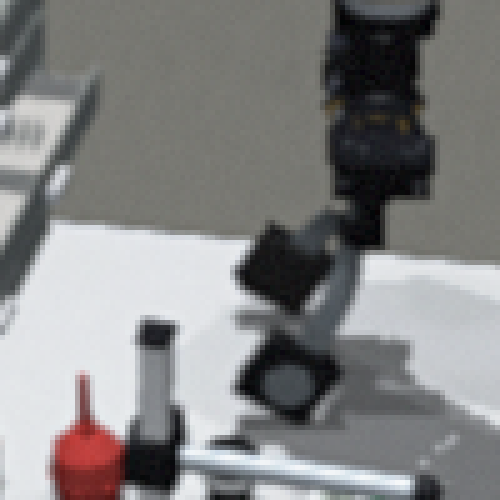

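Call:
carry_out --pt "0 0 -0.08 0" --pt "0.2 0.03 0.06 0" --pt "0.2 0.03 0.04 0" --pt "0.2 0.03 0.03 0" --pt "0.2 0.03 0 0"

```text
t: 10.15
eef_pos: [534.6, -187.7, 144.5]
tcp_rot: [-3.142, 0.0, -2.996]
ft_force: [-0.2, 0.2, -1.2]
opening: 0.356
grip_force: 8.8
```

```bash
cat > seg.py <<'E'
from h import *
b=env.read_camera("side");s=env.state();print(np.round(s["eef_pos"],1),np.round(s["moment"],2),np.round(s["ft_force"],1),round(float(s["grip_force"]),1))
for l in("headset_cup","headset","headset_seat"):print(l,[np.round(np.array(d["position"])[::-1]*[640,400],1) for d in env.look_for("side",l)])
cv2.imwrite("pics/last.png",b[...,::-1])
E
python3 seg.py
```

```text
[ 535.8 -187.6  144.5] [ 0.06 -0.04  0.03] [ 1.   0.2 -0.8] 8.8
headset_cup [array([339.8, 181.4])]
headset [array([341.4, 175.9])]
headset_seat [array([340.2, 179. ])]
```

```bash
cat > tilt.py <<'E'
from h import *
import itertools
def fit(cam="side",yaw=None,im=None):
    if im is None: im=env.read_camera(cam)
    s=env.state();p=s["eef_pos"]
    if yaw is None: yaw=s["tcp_rot"][2]+np.pi
    dark=cv2.resize((im.max(2)<75).astype(np.float32),None,fx=4,fy=4)
    cy,sy=np.cos(yaw),np.sin(yaw);best=[]
    for tilt in range(-30,95,3):     # tilt of +x from straight down, forward
        t=np.radians(tilt)
        ax=np.array([cy*np.sin(t),sy*np.sin(t),-np.cos(t)]);ay=np.array([-sy,cy,0]);az=np.cross(ax,ay)
        for dz in(-4,0,4):
            fill=np.zeros(dark.shape,np.uint8)
            for sg in(1,-1):
                P=[p+[0,0,dz]+ax*(8+x)+ay*sg*y+az*z for x,y,z in itertools.product((75,133),(57,81),(-31,31))]
                h=cv2.convexHull(((proj(cam,P)+.5)*4).astype(np.float32)).astype(int);cv2.fillConvexPoly(fill,h,1)
            ring=cv2.dilate(fill,np.ones((25,25)))-fill
            best.append((dark[fill>0].mean()-dark[ring>0].mean(),tilt,dz))
    best.sort(reverse=True);return [(round(float(a),3),b,c) for a,b,c in best[:5]],np.round(p,1),np.round(s["ft_force"],1)
if __name__=="__main__": print(*fit(),sep="\n")
E
python3 - <<'E'
from tilt import *
print(*fit(),sep="\n")
E
```

```text
[(0.609, 27, 0), (0.606, 24, 4), (0.598, 24, 0), (0.589, 27, 4), (0.578, 27, -4)]
[ 533.2 -187.7  144.2]
[-0.7  0.2 -2.1]
```

Call:
carry_out --pt "0 0 -0.13 0" --pt "0.2 0.03 0.02 0" --pt "0.2 0.03 0.04 0" --pt "0.2 0.03 0.02 0" --pt "0.2 0.03 0 0"

```text
t: 10.9
eef_pos: [574.0, -181.8, 141.7]
tcp_rot: [3.141, -0.0, -2.996]
ft_force: [0.6, 0.2, -1.8]
opening: 0.358
grip_force: 9.6
```

```bash
python3 tilt.py
```

```text
[(0.436, 15, 4), (0.432, 18, 0), (0.422, 18, 4), (0.421, 15, 0), (0.408, 18, -4)]
[ 575.3 -181.7  141.7]
[ 1.2 -0.1 -1.9]
```

Call:
carry_out --pt "0 0 -0.08 0" --pt "0.16 0.02 0 0" --pt "0.16 0.02 0 0" --pt "0.16 0.02 0 0" --pt "0.16 0.02 0 0"

```text
t: 11.45
eef_pos: [606.0, -177.5, 138.5]
tcp_rot: [3.142, 0.001, -2.996]
ft_force: [-1.0, 0.6, 0.2]
opening: 0.352
grip_force: 8.9
```

```bash
python3 tilt.py
```

```text
[(0.349, 6, 4), (0.335, 3, 4), (0.325, 6, 0), (0.311, 3, 0), (0.284, 6, -4)]
[ 606.8 -177.5  138.3]
[ 1.7  3.8 10.4]
```

Call:
carry_out --pt "0 0 0 0" --pt "0 0 0 0" --pt "0 0 0 0" --pt "0 0 0.06 0" --pt "0 0 0.03 0" --fingers 0.2

```text
t: 12.0
eef_pos: [605.1, -177.8, 142.4]
tcp_rot: [3.141, -0.001, -2.996]
ft_force: [1.1, -0.8, 0.9]
opening: 0.395
grip_force: 0.0
```

```bash
python3 tilt.py;python3 - <<'E'
from h import *
b=env.read_camera("side");s=env.state();print(s["opening"],s["joints"])
t=env.read_camera("top")
cv2.imwrite("pics/i.png",np.hstack([cv2.resize(b[120:220,270:370],(400,400),interpolation=3),cv2.resize(t[140:240,355:455],(400,400),interpolation=3)])[...,::-1])
E
```

```text
[(0.313, 6, 4), (0.308, 9, 0), (0.306, 6, 0), (0.306, 9, 4), (0.287, 6, -4)]
[ 605.2 -177.9  142.6]
[0.1 0.4 0.2]
0.40027071287622745 [-3.90410560e-01  5.96699874e-01  1.63566036e+00  1.02124082e-04
  9.09631116e-01 -2.10669512e+00]
```

View pics/i.png

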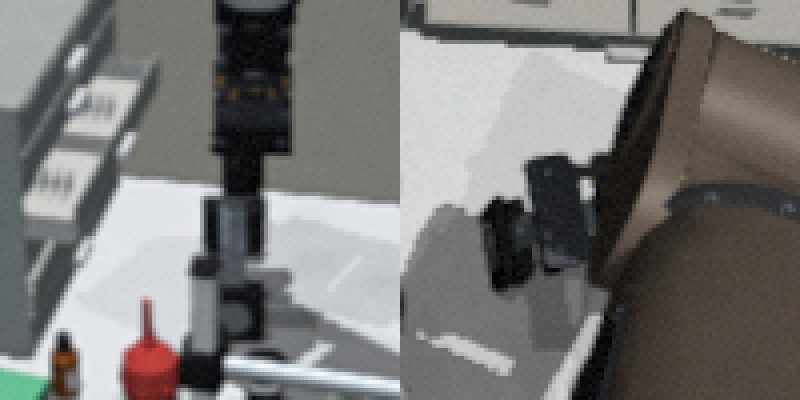

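Call:
carry_out --pt "0.08 0.01 0 0" --pt "0 0 0 0" --pt "0 0 0 0" --pt "0 0 0 0" --pt "0 0 0 0"

```text
t: 12.65
eef_pos: [609.5, -177.3, 142.4]
tcp_rot: [3.141, -0.0, -2.996]
ft_force: [0.0, 0.8, 0.1]
opening: 0.396
grip_force: 0.0
```

Call:
carry_out --pt "0 0 0 0" --pt "0 0 0 0" --pt "0 0 0 0" --pt "0 0 0 0" --pt "0 0 0 0" --fingers 0.32

```text
t: 13.15
eef_pos: [609.5, -177.3, 142.5]
tcp_rot: [3.141, -0.0, -2.996]
ft_force: [0.5, 0.7, 0.3]
opening: 0.353
grip_force: 30.0
```

Call:
carry_out --pt "0 0 0.2 0" --pt "-0.1 0 0.5 0" --pt "-0.1 0 0.7 0" --pt "-0.1 0 0.7 0" --pt "-0.1 0 0.5 0"

```text
t: 13.65
eef_pos: [589.5, -177.5, 275.5]
tcp_rot: [-3.14, 0.002, -2.996]
ft_force: [0.9, -0.0, -2.7]
opening: 0.357
grip_force: 30.0
```

```bash
python3 tilt.py; python3 -c "
from h import *;s=env.state();print(s['moment'],s['joints'],s['tcp_rot'])"
```

```text
[(0.531, 6, -4), (0.523, 6, 0), (0.472, 3, -4), (0.471, 3, 0), (0.461, 6, 4)]
[ 589.9 -177.8  279.1]
[ 0.4 -0.2  2.4]
[-0.04932689  0.0538515  -0.01323627] [-3.99872555e-01  4.35023036e-01  1.52719229e+00 -1.42534987e-04
  1.17239274e+00 -2.11612265e+00] [-3.13785708  0.00590317 -2.99607302]
```

Call:
carry_out --pt "-0.2 0.2 0.3 -0.35" --pt "-0.25 0.4 0.4 -0.35" --pt "-0.25 0.6 0.4 -0.35" --pt "-0.25 0.6 0.4 -0.36" --pt "-0.2 0.7 0.4 -0.36"

```text
t: 14.2
eef_pos: [531.1, -51.6, 368.3]
tcp_rot: [-3.142, -0.0, 3.099]
ft_force: [0.9, 0.2, -1.2]
opening: 0.355
grip_force: 30.0
```

Call:
carry_out --pt "-0.2 0.7 0 0" --pt "-0.2 0.7 0 0" --pt "-0.2 0.7 0 0" --pt "-0.16 0.7 0 0" --pt "0 0.7 0 0"

```text
t: 14.7
eef_pos: [492.9, 124.0, 367.9]
tcp_rot: [3.141, 0.0, 3.102]
ft_force: [0.7, 0.4, -0.9]
opening: 0.359
grip_force: 30.0
```

Call:
carry_out --pt "0 0.5 0 0" --pt "0 0.3 0 0" --pt "0 0.2 0 0" --pt "0 0 0 0" --pt "0 0 0 0"

```text
t: 15.2
eef_pos: [494.1, 172.0, 367.4]
tcp_rot: [-3.141, -0.0, 3.101]
ft_force: [0.8, 0.3, -1.7]
opening: 0.355
grip_force: 30.0
```

```bash
python3 tilt.py; python3 -c "
from h import *;s=env.state();print(s['moment'],s['joints'],s['tcp_rot'])"
```

```text
[(0.497, 6, 0), (0.494, 6, 4), (0.493, 6, -4), (0.466, 3, 4), (0.453, 3, 0)]
[494.2 171.8 367.4]
[-0.2 -0.5 -2. ]
[-0.00031175  0.03374907 -0.02078582] [ 2.08384177e-01  2.28822022e-01  1.60307203e+00 -1.93026849e-04
  1.30984382e+00 -1.32167013e+00] [-3.14137612e+00 -9.47560245e-05  3.10090043e+00]
```

Call:
carry_out --pt "0 0.06 -0.3 0" --pt "0 0 -0.5 0" --pt "0 0 -0.5 0" --pt "0 0 -0.5 0" --pt "0 0 -0.3 0"

```text
t: 15.75
eef_pos: [493.7, 174.5, 260.8]
tcp_rot: [-3.141, -0.002, 3.1]
ft_force: [0.4, -0.3, -1.1]
opening: 0.353
grip_force: 30.0
```

Call:
carry_out --pt "0 0 -0.1 0" --pt "0 0 -0.1 0" --pt "0 0 0 0" --pt "0 0 0 0" --pt "0 0 0 0"

```text
t: 16.25
eef_pos: [494.2, 175.6, 253.1]
tcp_rot: [3.141, 0.001, 3.102]
ft_force: [0.1, 0.1, -1.4]
opening: 0.359
grip_force: 30.0
```

```bash
python3 - <<'E'
from h import *
t=env.read_camera("top");b=env.read_camera("side");s=env.state();print(s["eef_pos"],s["ft_force"])
cv2.imwrite("pics/j.png",np.hstack([cv2.resize(b[120:240,270:390],(400,400),interpolation=3),cv2.resize(t[160:280,230:350],(400,400),interpolation=3)])[...,::-1])
E
```

```text
[494.14381111 175.66637679 252.91827236] [-0.06294622 -0.50151545 -0.78979341]
```

View pics/j.png

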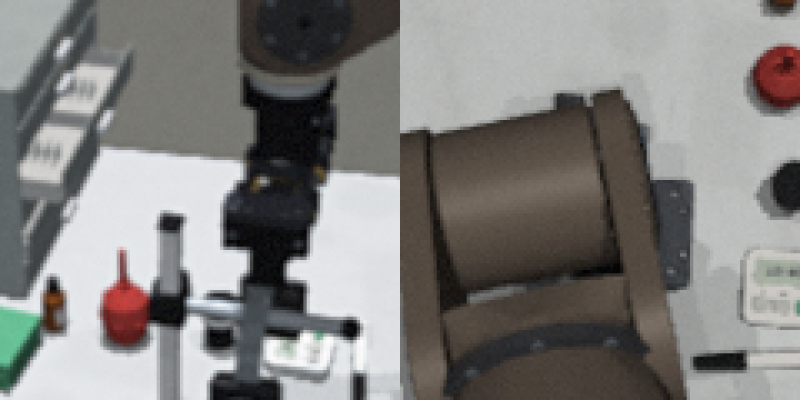

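Call:
carry_out --pt "0 0 -0.08 0" --pt "0 0 -0.08 0" --pt "0 0 -0.08 0" --pt "0 0 -0.08 0" --pt "0 0 0 0"

```text
t: 16.85
eef_pos: [493.8, 175.6, 235.8]
tcp_rot: [-3.141, -0.001, 3.102]
ft_force: [0.8, -0.3, -1.8]
opening: 0.356
grip_force: 30.0
```

Call:
carry_out --pt "0 0 -0.02 0" --pt "0 0 -0.02 0" --pt "0 0 -0.02 0" --pt "0 0 0 0" --pt "0 0 0 0"

```text
t: 17.35
eef_pos: [494.0, 175.7, 233.5]
tcp_rot: [3.141, 0.0, 3.102]
ft_force: [0.3, 0.1, -0.8]
opening: 0.356
grip_force: 30.0
```

Call:
carry_out --pt "0 0 -0.02 0" --pt "0 0 -0.02 0" --pt "0 0 -0.02 0" --pt "0 0 0 0" --pt "0 0 0 0"

```text
t: 17.85
eef_pos: [494.0, 175.7, 230.4]
tcp_rot: [3.142, -0.0, 3.102]
ft_force: [-0.3, -0.5, -1.9]
opening: 0.358
grip_force: 30.0
```

Call:
carry_out --pt "0 0 -0.02 0" --pt "0 0 -0.02 0" --pt "0 0 0 0" --pt "0 0 0 0" --pt "0 0 0 0"

```text
t: 18.35
eef_pos: [494.0, 175.7, 228.5]
tcp_rot: [3.141, 0.0, 3.102]
ft_force: [-0.4, 0.1, -1.8]
opening: 0.36
grip_force: 30.0
```

Call:
carry_out --pt "0 0 -0.02 0" --pt "0 0 -0.02 0" --pt "0 0 0 0" --pt "0 0 0 0" --pt "0 0 0 0"

```text
t: 18.85
eef_pos: [494.0, 175.6, 226.5]
tcp_rot: [3.142, 0.0, 3.102]
ft_force: [-0.2, -0.7, -1.3]
opening: 0.354
grip_force: 30.0
```

Call:
carry_out --pt "0 0 -0.02 0" --pt "0 0 -0.01 0" --pt "0 0 0 0" --pt "0 0 0 0" --pt "0 0 0 0"

```text
t: 19.35
eef_pos: [494.0, 175.6, 225.0]
tcp_rot: [3.142, 0.0, 3.102]
ft_force: [0.3, 0.2, -1.6]
opening: 0.352
grip_force: 30.0
```

Call:
carry_out --pt "0 0 -0.02 0" --pt "0 0 -0.01 0" --pt "0 0 0 0" --pt "0 0 0 0" --pt "0 0 0 0"

```text
t: 19.85
eef_pos: [494.0, 175.6, 223.5]
tcp_rot: [3.141, 0.0, 3.102]
ft_force: [0.2, 0.0, -1.8]
opening: 0.357
grip_force: 30.0
```

Call:
carry_out --pt "0 0 -0.02 0" --pt "0 0 -0.01 0" --pt "0 0 0 0" --pt "0 0 0 0" --pt "0 0 0 0"

```text
t: 20.35
eef_pos: [494.1, 175.7, 223.1]
tcp_rot: [3.141, 0.001, 3.102]
ft_force: [-3.5, -1.7, 10.1]
opening: 0.355
grip_force: 30.0
```

Call:
carry_out --pt "0 0 -0.02 0" --pt "0 0 -0.01 0" --pt "0 0 0 0" --pt "0 0 0 0" --pt "0 0 0 0"

```text
t: 20.85
eef_pos: [494.1, 175.7, 222.9]
tcp_rot: [3.141, 0.003, 3.102]
ft_force: [-8.2, -1.4, 25.3]
opening: 0.355
grip_force: 30.0
```

Call:
carry_out --pt "0 0 0.025 0" --pt "0 0 0.02 0" --pt "0 0 0 0" --pt "0 0 0 0" --pt "0 0 0 0"

```text
t: 21.35
eef_pos: [494.1, 175.7, 223.1]
tcp_rot: [3.141, 0.0, 3.102]
ft_force: [-2.5, -0.2, 7.4]
opening: 0.355
grip_force: 30.0
```

Call:
carry_out --pt "0 0 0.012 0" --pt "0 0 0 0" --pt "0 0 0 0" --pt "0 0 0 0" --pt "0 0 0 0"

```text
t: 21.85
eef_pos: [494.1, 175.7, 223.3]
tcp_rot: [3.141, 0.0, 3.102]
ft_force: [0.3, -0.3, 1.0]
opening: 0.359
grip_force: 30.0
```

Call:
carry_out --pt "0 0 0 0" --pt "0 0 0 0" --pt "0 0 0 0" --pt "0 0 0 0" --pt "0 0 0 0" --fingers 0.286

```text
t: 22.35
eef_pos: [494.1, 175.7, 223.3]
tcp_rot: [3.141, 0.0, 3.102]
ft_force: [1.5, -0.3, 0.6]
opening: 0.359
grip_force: 2.8
```

Call:
carry_out --pt "0 0 0 0" --pt "0 0 0 0" --pt "0 0 0 0" --pt "0 0 0 0" --pt "0 0 0 0" --fingers 0.1

```text
t: 22.85
eef_pos: [494.0, 175.7, 223.3]
tcp_rot: [3.142, -0.0, 3.102]
ft_force: [0.1, -0.2, 0.7]
opening: 0.45
grip_force: 0.0
```

```bash
python3 tilt.py; python3 -c "
from h import *;s=env.state();print(s['moment'],s['opening'])"
```

```text
[(0.4, 6, 0), (0.392, 6, -4), (0.378, 6, 4), (0.364, 3, 0), (0.35, 3, -4)]
[494.  175.6 223.3]
[-0.4 -0.6  0.5]
[ 0.00123364  0.00113028 -0.02842045] 0.44857195425728014
```

Released with no load left on the tool. Retract straight up, then step back.

Call:
carry_out --pt "0 0 0.1 0" --pt "0 0 0.2 0" --pt "0 0 0.4 0" --pt "0 0 0.6 0" --pt "0 0 0.6 0"

```text
t: 23.4
eef_pos: [493.8, 175.6, 320.1]
tcp_rot: [3.141, 0.0, 3.102]
ft_force: [0.2, -0.1, -1.2]
opening: 0.449
grip_force: 0.0
```

Call:
carry_out --pt "0 0.5 0.5 0" --pt "0 0.9 0 0" --pt "0 0.9 0 0" --pt "0 0.9 0 0" --pt "0 0.5 0 0"

```text
t: 23.9
eef_pos: [493.5, 363.5, 344.1]
tcp_rot: [3.141, 0.001, 3.103]
ft_force: [0.8, -0.7, -0.1]
opening: 0.45
grip_force: 0.0
```

Call:
carry_out --pt "0 0 0 0" --pt "0 0 0 0" --pt "0 0 0 0" --pt "0 0 0 0" --pt "0 0 0 0"

```text
t: 24.4
eef_pos: [494.3, 359.8, 343.7]
tcp_rot: [3.141, 0.0, 3.1]
ft_force: [-1.0, -1.0, 0.1]
opening: 0.451
grip_force: 0.0
```

```bash
python3 - <<'E'
from h import *
t=snap("top","k1");b=snap("side","k2")
for c in("top","side"):
    for n in("headset","headset_cup","headset_seat"):
        print(c,n,[(round(d["conf"],2),np.round(np.array(d["position"])[::-1]*[640,400],1)) for d in env.look_for(c,n)[:3]])
# expected positions, hung: yaw -2.3, seat at (499,174.6,194)
y=np.radians(-2.3);ay=np.array([-np.sin(y),np.cos(y),0]);s=np.array([494,174.8,194.])
X=[s]+[s+[0,0,-83]+g*69*ay for g in(1,-1)]
print(proj("top",X).round(1),proj("side",X).round(1))
# dark cup moments in top view, below
for nm,im,c in(("top",t,proj("top",X)),("side",b,proj("side",X))):
    for p in c[1:]:
        x,yy=p.astype(int);w=im[yy-16:yy+17,x-16:x+17].max(2)<60
        print(nm);print("\n".join("".join("#" if v else "." for v in r) for r in w))
E
```

```text
top headset [(0.83, array([280.9, 233.1]))]
top headset_cup [(0.58, array([280.4, 231.7]))]
top headset_seat [(0.63, array([282.9, 232.6]))]
side headset [(0.9, array([344.7, 243.4]))]
side headset_cup [(0.75, array([346.6, 246.8]))]
side headset_seat [(0.71, array([344.4, 244.1]))]
[[280.6 235.2]
 [257.2 236.8]
 [308.5 239. ]] [[351.8 212.6]
 [346.5 249.5]
 [354.  220.1]]
top
.............##..................
............####..#.............#
............#########...........#
............##########..........#
............##########..........#
............##########..........#
...........######...............#
...........#####................#
...........#####................#
...........#####................#
...........#####................#
...........####.................#
...........#####................#
..........######................#
..........#######...............#
..........############.........##
..........############.........##
..........############......#####
..........############.....######
..........############.....######
..........############.....######
......
[... 3081 characters left out ...]
....................
.#########.......................
.#########....##.................
##########....########...........
##########...#########...........
##########...#########...........
#####.####...#########...........
##...........#########...........
............##########...........
............##########...........
............#########............
............#########............
...............#####.............
.................................
.................................
.................................
.................................
.................................
.................................
.................................
.................................
```

```bash
python3 - <<'E'
from h import *
import itertools
ims={"top":cv2.imread("pics/k1.png"),"side":cv2.imread("pics/k2.png")}
D={c:cv2.resize((i.max(2)<75).astype(np.float32),None,fx=4,fy=4) for c,i in ims.items()}
yaw=np.radians(-2.3);cy,sy=np.cos(yaw),np.sin(yaw);res=[]
for tilt,dx,rl in itertools.product(range(-9,13,3),range(-6,16,3),(-4,0,4)):
    t=np.radians(tilt);r=np.radians(rl)
    ax=np.array([cy*np.sin(t),sy*np.sin(t),-np.cos(t)]);ay=np.array([-sy,cy,0]);az=np.cross(ax,ay)
    ax,ay=ax*np.cos(r)+ay*np.sin(r),ay*np.cos(r)-ax*np.sin(r)
    o=np.array([494+dx,174.8,194])-21*ax;sc=0
    for cam in D:
        f=np.zeros(D[cam].shape,np.uint8)
        for bx in[((75,133),(57,81),(-31,31)),((75,133),(-57,-81),(-31,31)),((-16,16),(-17,17),(-12,12))]:
            P=[o+ax*x+ay*y+az*z for x,y,z in itertools.product(*bx)]
            cv2.fillConvexPoly(f,cv2.convexHull(((proj(cam,P)+.5)*4).astype(np.float32)).astype(int),1)
        ring=cv2.dilate(f,np.ones((17,17)))-f
        sc+=D[cam][f>0].mean()-D[cam][ring>0].mean()
    res.append((round(float(sc),3),tilt,dx,rl))
print(*sorted(res,reverse=True)[:8],sep="\n")
E
```

```text
(1.046, 0, 12, 0)
(0.992, 0, 9, 0)
(0.98, -3, 15, 0)
(0.969, 3, 9, 0)
(0.959, 3, 6, 0)
(0.952, -3, 12, 0)
(0.937, 0, 15, 0)
(0.922, 6, 3, 0)
```

Best fit in both views: tilt 0°, roll 0°, hanging near the bar's middle. I'm handing it in.

```bash
python3 -c "
from cell import env
print(env.job_done())"
```

```text
the job is handed in; nothing more can be done
None
```

The headset hangs arch-up on the holder's bar, one cup on each side and level within the few degrees the final camera check can resolve, and I handed the job in at about 25 s; while feeling for the bar I briefly pressed it down with about 25 N, then eased to about 1 N before letting go.

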